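# Drift a stuck dowel out of an adapter block

### The job

Throw the keeper lever on the aluminium adapter block over into its open notch, so that its bar no longer bars the far end of the bore. Then take the steel drift rod from its rest, put its tapered nose into the near end of the bore and push the stuck brass dowel right through until it drops into the tray at the far end, changing your grip on the rod when your hand comes up to the block. Leave the rod lying in the bore, more than half the bore's length in, the lever in its open notch and the dowel in the tray, and do not disturb the dish, the small box or the vial.

Things in the scene. Friction and masses are not known exactly. Their poses are not given: they have to be found in the camera images.
- block: aluminium block fixed on a steel base plate. Origin on the desk under the block's middle; x along the bore from entry to exit, z up (all in mm). Block x -35 to 35, y -25 to 25, top z 92. Bore level and straight, 15 across, 70 long, axis y 0, z 60. Tray beyond the exit: inner x 37 to 111, y -29 to 29, floor z 10, walls to z 28. Quadrant plate on the exit edge: x 26 to 33, y -28 to 28, top z 110
- bore_entry (a point): centre of the bore's mouth in the entry face (block x -35, z 60 mm); axes as the block's. In front of it, down to the desk, nothing stands. The corner shelf with bottles at the right of the work (beyond y -0.15 m, board at z 0.31 m) is solid: come in from in front of it
- bore_exit (a point): centre of the bore's mouth in the exit face (block x +35, z 60), where the dowel must come out; axes as the block's
- keeper (a joint): keeper lever, rad. 0 = shut notch: its 10 mm wide bar hangs across the bore's exit and blocks the dowel; 0.9 = open notch, bar clear. Turns about an axis along block x through block y 0, z 84 mm; travel 0 to 0.9. The heavy knob topples it into the nearer notch (upright at 0.45); under 1 N at the knob throws it
- lever_knob (a point): centre of the lever's steel ball knob, 18 mm across, 45 mm from the pivot axis, at block x 47 mm. In the shut notch the lever leans 0.45 rad from upright to block +y (knob at y +20, z 125 mm), in the open notch 0.45 rad to block -y (knob at y -20, z 125 mm). The stem below the knob is 7 mm thick
- drift_mid (a point): middle of the round steel drift rod on its axis: 130 mm long, 13 mm across, about 0.13 kg; x points to its nose. It starts level, 45 mm above the desk, in a grey rest: from 11 mm behind its middle to the tail it lies in a deep slot (walls 17 mm above its axis) too narrow for fingers; a saddle holds it 50 to 58 mm ahead of the middle; between, it is free all round. Lifts straight up
- drift_nose (a point): end of the drift's nose, 65 mm ahead of its middle; the last 8 mm taper to 7 mm across; x points out of the nose, along the rod
- dowel: solid brass dowel in the bore, 14 mm across, 30 mm long, near end 17 to 25 mm inside the entry; origin at its centre, x along its length. A sprung plunger in the bore's roof, 45 mm from the entry, bears on it: some 5 to 10 N to move it until its near end passes the plunger, then little. It falls into the tray when its near end reaches the exit
- petri_0: petri dish, 58 mm across, 16 mm high, bystander; origin under its centre
- coverslip_box: small white box, 29 x 29 x 17 mm, bystander; origin under its centre
- vial_0: glass vial, 22 mm across, 52 mm tall, bystander; origin under its centre

How it is judged:
By the outcome, as a careful person would: the job done as asked, in the order asked, and still so for the second after the job is handed in, with the robot touching nothing.
It also fails if it takes over 56 s, if anything falls off the work surface, if the arm or the gripper's body presses on something with over 40 N, if the wrist force passes 120 N, or if a joint passes its speed limit or range.

### The arm

A 7-joint arm with a two-finger parallel gripper is mounted at the origin on a cart in front of the work surface, level with it; the furniture and walls round the work are solid. World frame = base frame: x ahead of the robot, y to its left, z up, the work surface at z = 0. Lengths are in m, angles in rad, forces in N, time in s.
With the tool pointing down it reaches from about 0.35 to 0.775 m from the base axis. Payload 3.1 kg.
Tool frame: the origin (TCP) lies at the very end of the fingers, on their centre line; the grasp point (between the pads) lies 19 mm behind it; z points along the fingers, y is the direction in which the jaws open and shut (so a half turn about z gives the same grasp; the last joint's range is limited). The gripper opens to 85 mm and grips with 20 to 120 N. Pads are 22 mm wide; open, the fingers measure 114 mm over their backs; the gripper's body (76 mm by 85 mm) begins 54 mm behind the grasp point. The pads swing forward as they close: fully open they stand 13 mm farther back than shut.
Start: joints at [-1.209, 0.311, 0.014, 1.512, -0.004, 1.319, -0.027], TCP at [0.216, 0.506, 0.231] pointing down, gripper open.
Joint ranges: [-2.7, 2.7], [-0.3, 1.91], [-1.27, 1.3], [0.12, 2.57], [-1.44, 4.58], [0.2, 2.03], [-3.05, 3.05]. Speed limits (rad/s): [2.79, 2.79, 3.14, 3.14, 3.14, 3.14, 3.14].

### API

Orientations are given as a 3x3 rotation matrix whose columns are the frame's x, y, z axes.
In Python, from plant import goto, line_to, move_joints, gripper_to, sleep, solve_ik, get_state, snapshot, MotionError, close_job gives the robot as it stands. Calls block until the motion is done:
- goto(position, orientation): joint-space move of the TCP to a pose.
- line_to(position, rot=None, v=0.15): straight line of the TCP; rot=None keeps the orientation; v is the mean speed in m/s.
- move_joints(angles): joint-space move.
- gripper_to(opening): finger opening in m; the grip force is fixed at half the most; returns when the fingers have stopped.
- sleep(seconds).
- solve_ik(position, orientation): joint angles nearest the present ones, or None.
- get_state(): the state.
- snapshot(name): name is "scene" or "side" or "wrist"; returns a dict with "frame" (400x640x3 uint8, red, green, blue), "fx", "fy", "cx", "cy" (pixels), "rvec" (rotation vector, rad) and "tvec" (3), from world to camera coordinates, as OpenCV has them. Camera axes: x right, y down, z forward; pixel columns grow to the right and rows downward; lengths in m; the calibration is good to about 2 mm. A picture is of the moment at which its call begins. There is no depth.
A pose or a line that the arm cannot do raises MotionError and nothing moves.
- close_job(): hands the job in, once; it reports no verdict.
The state is a dict: "time_s": time; "q": joint angles; "dq": joint speeds; "tau": joint torques, N m; "tcp_pos": TCP position; "ee_rot": TCP orientation; "force": force on the tool from outside, world axes, zero at the start; "moment": the same for the moment, N m; "grip_width": finger opening in m.
Only numpy, scipy, OpenCV 4.12 (cv2) and the standard library are available. Lean on these libraries where they do the work, as an engineer would, in place of code of your own. Each camera call takes 0.05 s, during which the arm holds its last target.

## Working session

There is one attempt and no reset: what is moved stays moved. The work goes in short steps, each a Python script; the robot and the scene stay as the last script left them, time stands still between calls to the robot, and variables do not carry over. Pictures are saved under pics/ and viewed, and the job is handed in when it is done.

```bash
ls; mkdir -p pics; cat > h.py <<'E'
import numpy as np, cv2
from plant import *
def snap(n,f):
    s=snapshot(n); cv2.imwrite('pics/'+f+'.png',s['frame'][:,:,::-1]); np.savez('pics/'+f+'.npz',**{k:np.array(v) for k,v in s.items()}); return s
E
python3 - <<'E'
from h import *
for n in ['scene','side','wrist']:
    s=snap(n,n+'0'); R=cv2.Rodrigues(np.array(s['rvec'],float))[0]; print(n,s['fx'],s['cx'],s['cy'],-R.T@np.array(s['tvec']).ravel(),R[2])
st=get_state();print(st['time_s'],st['tcp_pos'],st['ee_rot'],st['force'],st['grip_width'])
E
```

```text
pics
scene 512.1874101506771 313.3829979465004 197.84465352585707 [0.29704303 0.46046787 0.91074904] [ 0.24095062 -0.39890288 -0.88477076]
side 455.6130905411186 325.3190883752706 198.09036471396197 [0.46641411 0.49054301 0.88502633] [ 0.05851565 -0.46090836 -0.88551646]
wrist 330.411651653884 323.3150254268643 195.13773357856513 [0.14922261 0.53324264 0.37261704] [ 0.25690771 -0.11216866 -0.95990448]
0.15 [0.21586184 0.5052765  0.23048014] [[-9.19615697e-01  3.92818720e-01 -6.50332059e-04]
 [ 3.92819254e-01  9.19614188e-01 -1.66686479e-03]
 [-5.67211053e-05 -1.78833798e-03 -9.99998399e-01]] [-0.33546873  0.34234592  0.59954824] 0.08514791567782573
```

View pics/scene0.png

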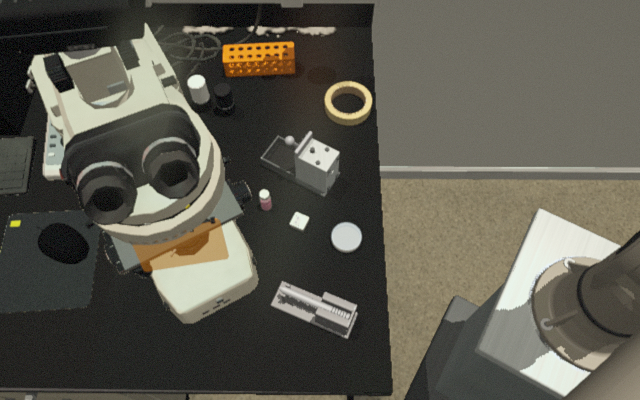

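View pics/side0.png

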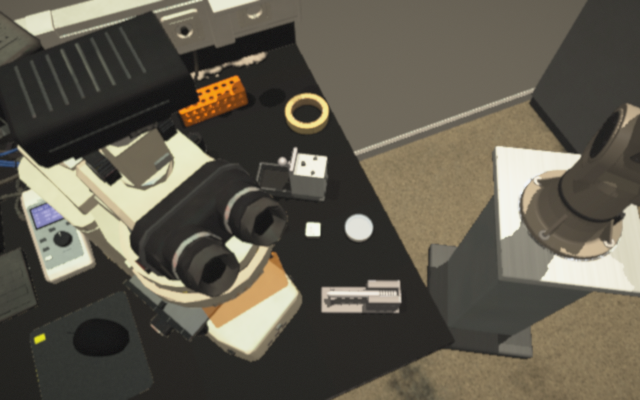

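View pics/wrist0.png

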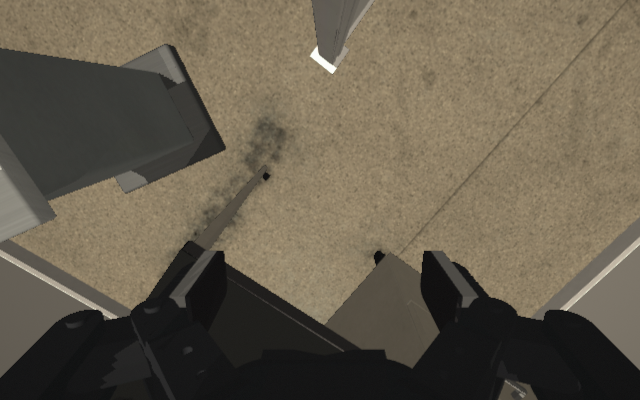

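The scene view shows the block at about (315,165) with its tray toward (285,150), and the rest with the rod at (315,308). The dish is at (346,237), the white box at (299,221) and the vial at (265,200). I'll enlarge it and cast rays.

```bash
cat >> h.py <<'E'
def ray(s,px):
    K=np.array([[s['fx'],0,s['cx']],[0,s['fy'],s['cy']],[0,0,1.]],float)
    R=cv2.Rodrigues(np.array(s['rvec'],float).ravel())[0]; t=np.array(s['tvec'],float).ravel()
    d=R.T@np.linalg.inv(K)@np.array([px[0],px[1],1.]); return -R.T@t,d
def onz(s,px,z):
    o,d=ray(s,px); return o+d*(z-o[2])/d[2]
def proj(s,P):
    K=np.array([[s['fx'],0,s['cx']],[0,s['fy'],s['cy']],[0,0,1.]],float)
    return cv2.projectPoints(np.atleast_2d(P).astype(float),np.array(s['rvec'],float).ravel(),np.array(s['tvec'],float).ravel(),K,None)[0][:,0]
def tri(l):
    A=np.zeros((3,3));b=np.zeros(3)
    for s,p in l:
        o,d=ray(s,p);d=d/np.linalg.norm(d);M=np.eye(3)-np.outer(d,d);A+=M;b+=M@o
    return np.linalg.solve(A,b)
def load(f): return dict(np.load('pics/'+f+'.npz'))
def crop(f,x0,y0,w,h,k,out):
    im=cv2.imread('pics/'+f+'.png')[y0:y0+h,x0:x0+w]; cv2.imwrite('pics/'+out+'.png',cv2.resize(im,None,fx=k,fy=k,interpolation=cv2.INTER_CUBIC))
E
python3 - <<'E'
from h import *
crop('scene0',250,125,110,75,7,'c1'); crop('scene0',260,275,110,70,7,'c2'); crop('side0',245,140,110,75,7,'c3'); crop('side0',310,270,110,55,7,'c4')
s=load('scene0')
for n,p,z in [('dish',(346,237),.016),('box',(299,221),.017),('vial',(265,193),.052),('blk',(317,155),.092),('rest',(315,308),.045)]: print(n,onz(s,p,z))
for p in [(390,390),(380,165),(373,20)]:print(onz(s,p,0))
E
```

```text
dish [0.44463885 0.09803651 0.016     ]
box [0.5386958  0.11495949 0.017     ]
vial [0.6157264  0.11098229 0.052     ]
blk [0.56065922 0.00907202 0.092     ]
rest [0.42177143 0.25269147 0.045     ]
[0.24905458 0.29839448 0.        ]
[ 0.4648967  -0.08666181  0.        ]
[ 0.66991887 -0.44962614  0.        ]
```

View pics/c1.png

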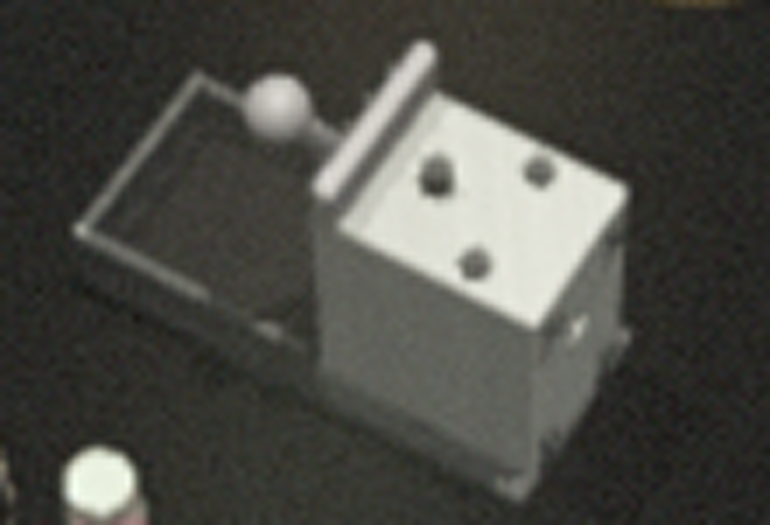

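View pics/c2.png

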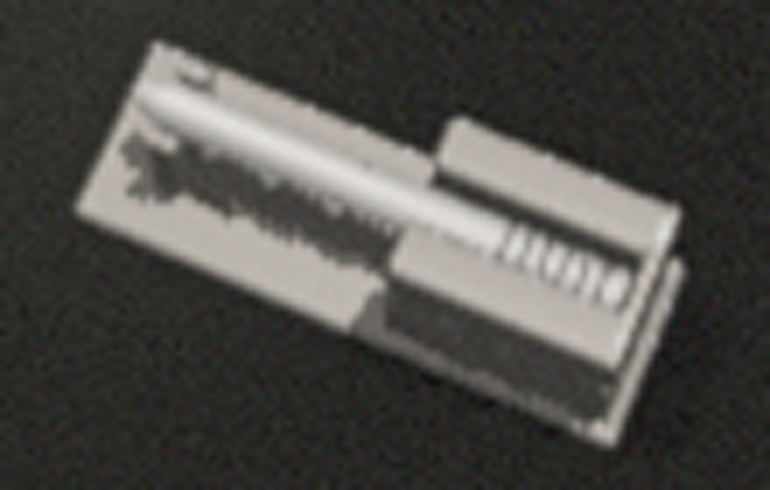

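View pics/c3.png

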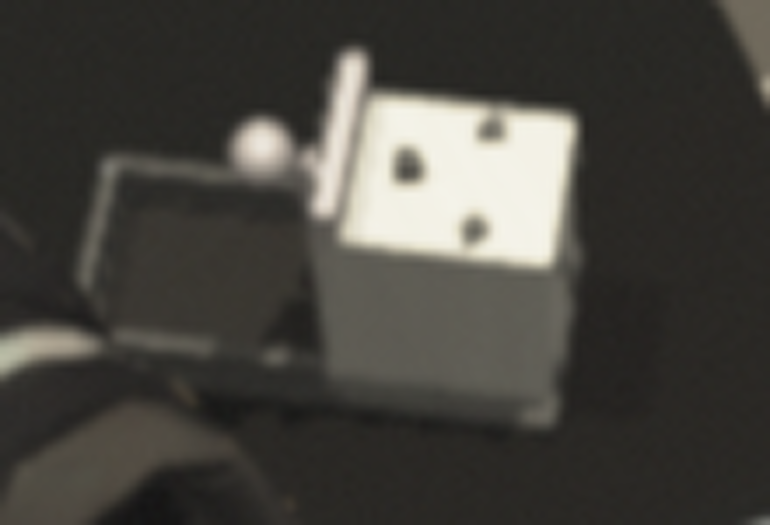

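View pics/c4.png

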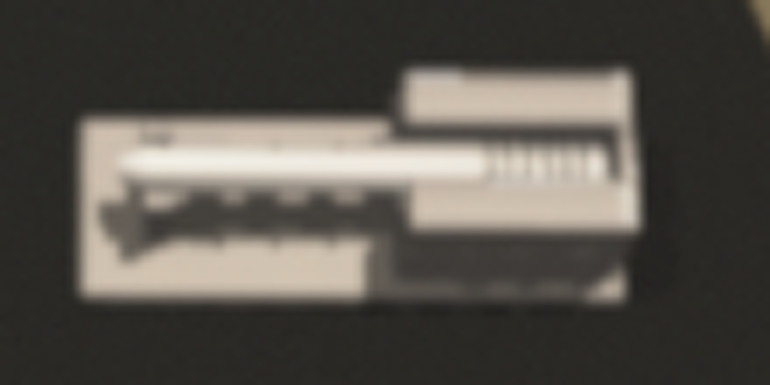

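```bash
python3 - <<'E'
from h import *
s=load('scene0');d=load('side0')
f=lambda o,p:(o[0]+(p[0]+.5)/7-.5,o[1]+(p[1]+.5)/7-.5)
c1=lambda *p:f((250,125),p);c2=lambda *p:f((260,275),p);c3=lambda *p:f((245,140),p);c4=lambda *p:f((310,270),p)
for n,a,b in [('entry-y',(627,187),(578,112)),('entry+y',(537,328),(554,266)),('plate+y',(322,192),(320,216)),('plate-y',(427,48),(352,52)),('knob',(278,107),(262,149))]:
    P=tri([(s,c1(*a)),(d,c3(*b))]); print(n,P, proj(s,P)-c1(*a))
for a in [(627,187),(537,328)]: print('scene top',onz(s,c1(*a),.092))
for a in [(578,112),(554,266)]: print('side top',onz(d,c3(*a),.092))
print('plate top',[onz(s,c1(*a),.110) for a in [(322,187),(427,45)]])
print('knob',onz(s,c1(278,107),.125),onz(d,c3(262,149),.125))
for n,a,b in [('nose',(135,88),(120,162)),('tail',(622,285),(607,165))]: print(n,onz(s,c2(*a),.045),onz(d,c4(*b),.045),tri([(s,c2(*a)),(d,c4(*b))]))
E
```

```text
entry-y [ 0.52695379 -0.01607091  0.09877128] [[ 0.06880993 -0.31715868]]
entry+y [0.52814607 0.03040868 0.08967845] [[-0.01779301  0.07466575]]
plate+y [0.59619827 0.02815315 0.09967489] [[-0.02577447  0.11385305]]
plate-y [ 0.59516452 -0.02573158  0.1026522 ] [[ 0.08011667 -0.40258653]]
knob [0.61195688 0.02282673 0.1227221 ] [[ 0.05342808 -0.2572443 ]]
scene top [ 0.52863481 -0.01935527  0.092     ]
scene top [0.52754441 0.03146831 0.092     ]
side top [ 0.52764342 -0.0211433   0.092     ]
side top [0.52792863 0.03191198 0.092     ]
plate top [array([0.59330138, 0.03207757, 0.11      ]), array([ 0.59261552, -0.02128531,  0.11      ])]
knob [0.61083078 0.02462645 0.125     ] [0.61168344 0.0236742  0.125     ]
nose [0.49509271 0.25284407 0.045     ] [0.49392474 0.25199108 0.045     ] [0.49364575 0.25416262 0.05165663]
tail [0.36629032 0.23465693 0.045     ] [0.36430446 0.23625965 0.045     ] [0.36543955 0.23772122 0.05304972]
```

Measured so far: block origin about (0.563, 0.0055) with almost no yaw, knob at about (0.611, 0.024, 0.124), and rod middle at about (0.430, 0.244) with yaw about 7.5°. I'll go to the lever first and take a closer wrist look on the way.

```bash
cat >> h.py <<'E'
def down(yaw):  # tool x = -(cos,sin): camera on the robot side; jaws across yaw
    c,s=np.cos(yaw),np.sin(yaw); return np.array([[-c,s,0],[-s,-c,0],[0,0,-1.]])@np.diag([1,-1,1])@np.eye(3) if False else np.column_stack([[-c,-s,0],[-s,c,0],[0,0,-1.]])
E
python3 - <<'E'
from h import *
print(np.linalg.det(down(.1)))
R=down(0)
for p,r in [((.46,.12,.25),R),((.61,.08,.2),R),((.61,.08,.115),R),((.61,.01,.115),R),((.436,.245,.026),down(.13)),((.43,.006,.041),R),((.52,.006,.041),R)]:
    q=solve_ik(p,r); print(p,None if q is None else np.round(q,2))
goto((.44,.10,.32),R)
print(get_state()['time_s'],get_state()['q'])
snap('wrist','w1')
E
```

```text
1.0000000000000002
(0.46, 0.12, 0.25) [-0.61  0.15  0.36  1.68 -0.05  1.32  1.33]
(0.61, 0.08, 0.2) [-0.41  0.48  0.38  1.38 -0.18  1.32  1.55]
(0.61, 0.08, 0.115) [-0.39  0.54  0.34  1.5  -0.19  1.14  1.56]
(0.61, 0.01, 0.115) [-0.33  0.54  0.42  1.52 -0.24  1.14  1.71]
(0.436, 0.245, 0.026) [-0.65  0.43  0.13  1.91 -0.07  0.81  1.22]
(0.43, 0.006, 0.041) [-0.5   0.32  0.53  2.09 -0.22  0.79  1.74]
(0.52, 0.006, 0.041) [-0.38  0.47  0.44  1.85 -0.25  0.88  1.75]
1.875 [-0.63896714  0.0673555   0.4040661   1.59818723 -0.02704972  1.48197212
  1.33974055]
```

View pics/w1.png

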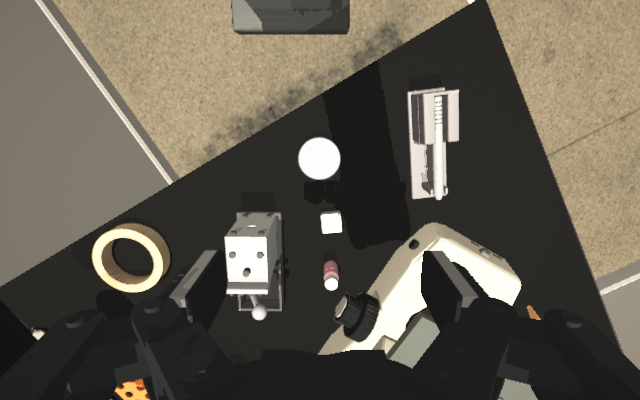

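This wrist view shows the block from above (top at about (247,262), knob at (259,312)) and the rod in its rest (tail near (438,95), nose near (440,195)).

```bash
python3 - <<'E'
from h import *
crop('w1',210,200,100,125,6,'c5'); crop('w1',395,80,80,130,6,'c6')
a=cv2.imread('pics/c5.png')[:750];b=cv2.imread('pics/c6.png');h=max(len(a),len(b));p=lambda i:cv2.copyMakeBorder(i,0,h-len(i),0,0,0);o=np.hstack([p(a),p(b)])[:600] if 0 else np.hstack([p(a),p(b)])
cv2.imwrite('pics/c5a.png',a[:600]);cv2.imwrite('pics/c5b.png',a[150:]);cv2.imwrite('pics/c6a.png',cv2.resize(b,None,fx=.75,fy=.75))
E
```

```text
(no output)
```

View pics/c5b.png

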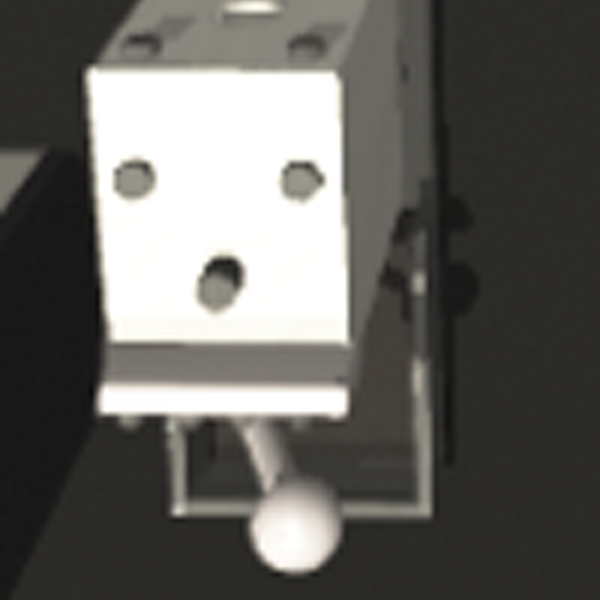

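View pics/c6a.png

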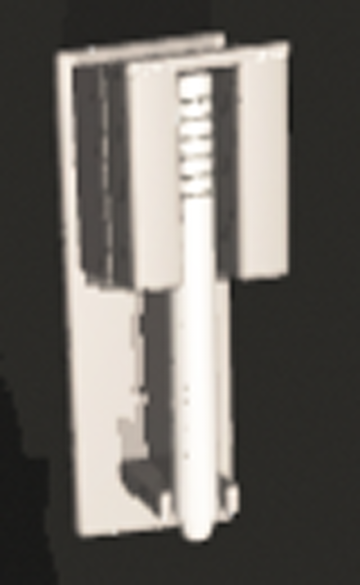

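```bash
python3 - <<'E'
from h import *
s=load('w1')
f=lambda o,p,k:(o[0]+(p[0]+.5)/k-.5,o[1]+(p[1]+.5)/k-.5)
c5=lambda *p:f((210,200),p,6);c6=lambda *p:f((395,80),p,4.5)
print('entry',onz(s,c5(88,218),.092),onz(s,c5(340,220),.092))
print('plate out edge',onz(s,c5(98,565),.11),onz(s,c5(348,566),.11))
print('plate in',onz(s,c5(106,532),.11),onz(s,c5(350,535),.11))
print('topside',onz(s,c5(107,490),.092),onz(s,c5(349,493),.092))
print('knob',onz(s,c5(295,675),.125))
print('tray',onz(s,c5(178,665),.028),onz(s,c5(430,667),.028))
n=onz(s,c6(199,538),.045);t=onz(s,c6(195,72),.050);print('rod',n,t,n-t,'axis pts',onz(s,c6(197,500),.0515),onz(s,c6(196,220),.0515))
E
```

```text
entry [ 0.52686193 -0.01844381  0.092     ] [0.52714547 0.03235218 0.092     ]
plate out edge [ 0.59505212 -0.01674633  0.11      ] [0.59513369 0.03388083 0.11      ]
plate in [ 0.58746109 -0.01453294  0.11      ] [0.58800196 0.03459817 0.11      ]
topside [ 0.58868618 -0.01943777  0.092     ] [0.58924708 0.03143989 0.092     ]
knob [0.61001354 0.02518907 0.125     ]
tray [ 0.67698608 -0.02612784  0.028     ] [0.67738685 0.03781374 0.028     ]
rod [0.49387084 0.25375408 0.045     ] [0.36312645 0.23782325 0.05      ] [ 0.13074439  0.01593083 -0.005     ] axis pts [0.48052416 0.24965041 0.0515    ] [0.40162918 0.24144984 0.0515    ]
```

```bash
python3 - <<'E'
from h import *
R=down(0)
gripper_to(0.0)
goto((.611,.085,.20),R)
line_to((.611,.085,.117),v=.12)
line_to((.611,.055,.117),v=.1)
print(get_state()['force'])
for y in [.045,.035,.025,.016]:
    line_to((.611,y,.117),v=.06); st=get_state(); print(np.round(st['tcp_pos'],4),np.round(st['force'],2))
line_to((.611,.06,.117),v=.1)
line_to((.611,.06,.2),v=.15)
goto((.44,.12,.30),R)
print(get_state()['time_s'],get_state()['grip_width'])
snap('wrist','w2');snap('scene','s2');crop('w2',200,180,150,150,4,'c7')
E
```

```text
[-0.6378069   0.8509382   0.04812273]
[0.6112 0.0451 0.1173] [-0.07  0.79 -0.08]
[0.6107 0.0332 0.1167] [1.26 0.54 0.51]
[0.6109 0.0237 0.1169] [-0.08  1.04 -0.4 ]
[0.611  0.015  0.1171] [ 0.73 -0.09 -0.14]
8.2167 -7.390758916801502e-05
```

View pics/w2.png

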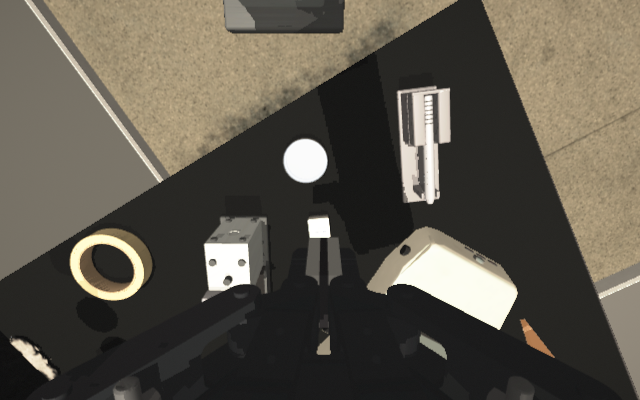

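The closed gripper hides the lever here, so I'll move over the rod and open the fingers, then look again.

```bash
python3 - <<'E'
from h import *
yaw=.122;R=down(yaw); m=np.array([.429,.245]); g=m+.007*np.array([np.cos(yaw),np.sin(yaw)])
gripper_to(.05)
goto((g[0],g[1],.14),R)
print(get_state()['time_s'],get_state()['grip_width'])
snap('wrist','w3');s=snap('scene','s3');crop('s3',250,125,110,75,7,'c8')
k=lambda y:np.round(proj(s,(.610,y,.125))[0],1)
print('open knob px',k(-.0135),'shut',k(.0265))
E
```

```text
9.675 0.05037428839086502
open knob px [300.4 125.4] shut [289.1 140.8]
```

View pics/c8.png

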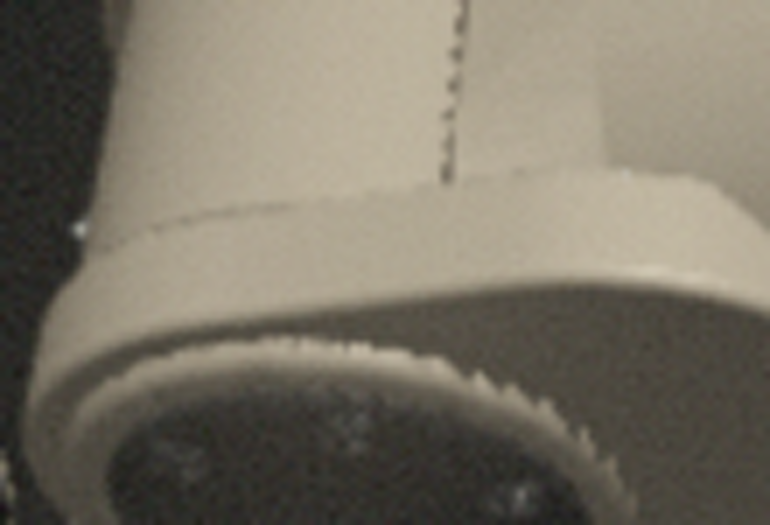

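View pics/w3.png

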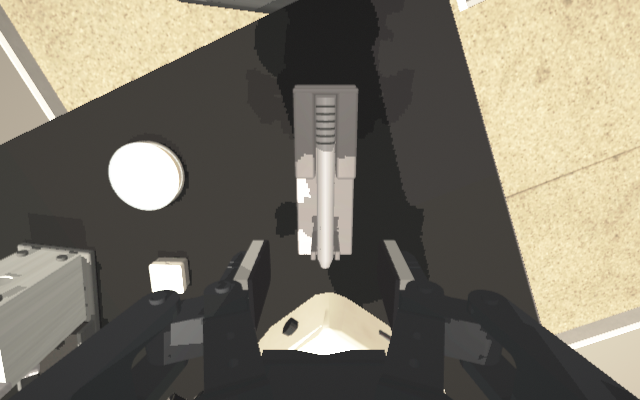

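The wrist view shows the rod centred between the fingers (u about 325) and parallel to them; the scene camera is blocked by the arm. I'll check the numbers, then grasp and lift. The lever check comes from the side camera.

```bash
python3 - <<'E'
from h import *
s=load('w3')
for p in [(325.5,265),(325,160)]: print(onz(s,p,.0515 if p[1]<200 else .045))
yaw=.122;m=np.array([.429,.245]);e=np.array([-np.sin(yaw),np.cos(yaw)])
for p,z in [((325.5,265),.045),((325,160),.0515)]:
    q=onz(s,p,z)[:2]-m; print('along',q@[np.cos(yaw),np.sin(yaw)],'lat',q@e)
snap('side','d3');crop('d3',245,140,110,75,7,'c9')
E
```

```text
[0.49241107 0.2534891  0.045     ]
[0.40686013 0.24248653 0.0515    ]
along 0.06397285732119874 lat 0.0007090326138121657
along -0.022281196094476513 lat 0.00019957753140799128
```

View pics/c9.png

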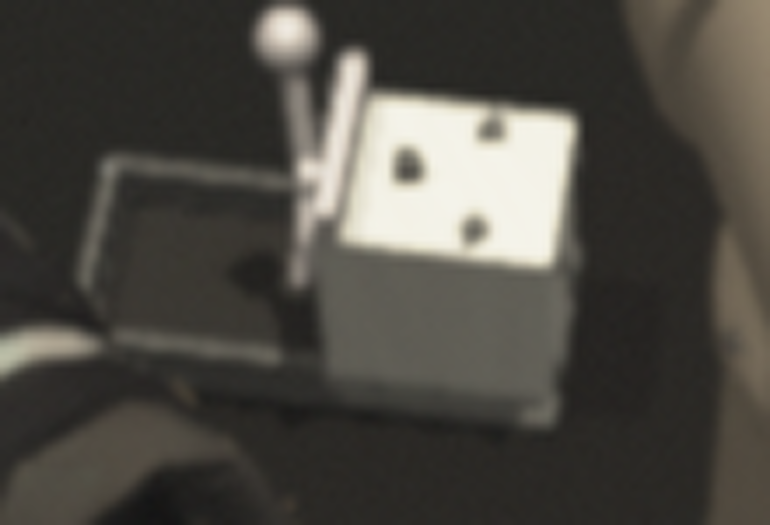

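The side view shows the lever thrown over, knob now at c9 (287,38) and bar swung to +y. Now I'll grasp the rod.

```bash
python3 - <<'E'
from h import *
d=load('d3'); print('knob',onz(d,(245+287.5/7-.5,140+38.5/7-.5),.125))
yaw=.124;R=down(yaw); m=np.array([.429,.245]); g=m+.007*np.array([np.cos(yaw),np.sin(yaw)])
g=g+.0004*np.array([-np.sin(yaw),np.cos(yaw)])
goto((g[0],g[1],.10),R)
line_to((g[0],g[1],.026),v=.1)
gripper_to(0.0)
st=get_state();print(st['tcp_pos'],st['grip_width'],st['force'],st['moment'])
line_to((g[0],g[1],.13),v=.1)
st=get_state();print(st['tcp_pos'],st['grip_width'],st['force'],st['moment'],st['time_s'])
snap('wrist','w4')
E
```

```text
knob [ 0.61097331 -0.01426083  0.125     ]
[0.43630428 0.24657872 0.02663101] 0.011111708786729731 [-0.37712282 -0.75901518  4.05160991] [-0.03806991  0.11523569  0.04648382]
[0.43528338 0.2459401  0.12923759] 0.010874106075113393 [-0.25513396 -0.76305707 -1.46949105] [ 0.01599252 -0.00333339  0.05747595] 12.6333
```

View pics/w4.png

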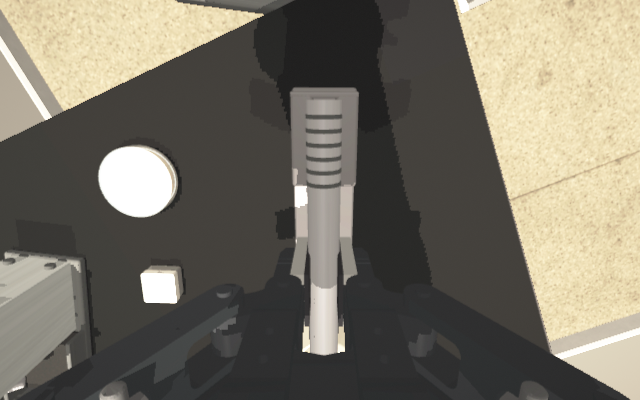

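```bash
python3 - <<'E'
from h import *
R=down(0)
goto((.440,.0063,.13),R)
line_to((.440,.0063,.0416),v=.12)
sleep(.2)
st=get_state();print(st['tcp_pos'],st['ee_rot'].round(4) if hasattr(st['ee_rot'],'round') else st['ee_rot'],st['force'],st['moment'],st['time_s'])
for n in ['side','scene','wrist']: snap(n,n+'5')
crop('side5',270,130,130,85,6,'c10');crop('scene5',280,110,130,85,6,'c11')
E
```

```text
[0.44072175 0.00643128 0.04231013] [[-1.0e+00 -2.0e-04  1.7e-03]
 [-2.0e-04  1.0e+00  4.0e-04]
 [-1.7e-03  4.0e-04 -1.0e+00]] [ 0.42480979  0.47321948 -1.17167198] [-0.0221596  -0.06931681  0.01376622] 14.7167
```

View pics/c10.png

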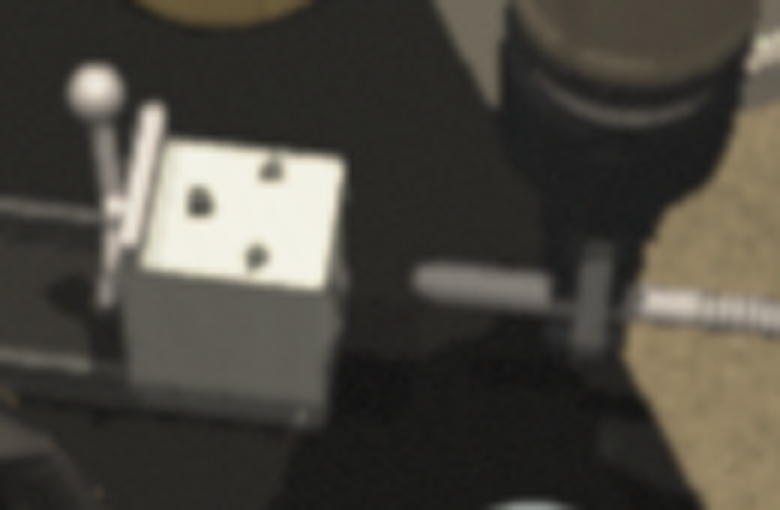

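View pics/scene5.png

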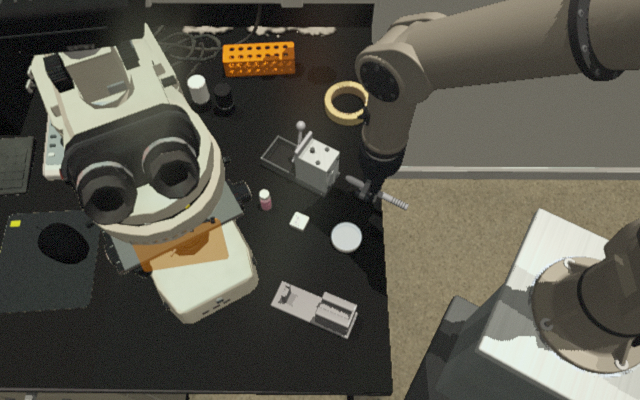

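View pics/wrist5.png

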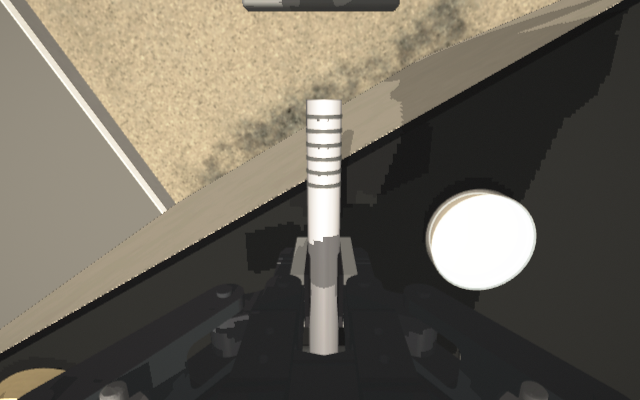

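```bash
python3 - <<'E'
from h import *
s=load('scene5');d=load('side5')
print('nose side',onz(d,(270+415.5/6-.5,130+280.5/6-.5),.06))
print('axis pts side',onz(d,(270+460/6-.5,130+282.5/6-.5),.06),onz(d,(270+670/6-.5,130+303.5/6-.5),.06))
print('pred nose px',proj(d,(.4995,.0065,.06)),(270+415.5/6-.5,130+280.5/6-.5))
w=load('wrist5');print(onz(w,(323.5,115),.0665),onz(w,(323.5,230),.0665))
E
```

```text
nose side [0.49953626 0.00622618 0.06      ]
axis pts side [0.48401822 0.00505858 0.06      ] [0.41062268 0.00420808 0.06      ]
pred nose px [[338.75242387 176.3636819 ]] (338.75, 176.25)
[0.37338723 0.00615653 0.0665    ] [0.41628957 0.00620264 0.0665    ]
```

View pics/c11.png

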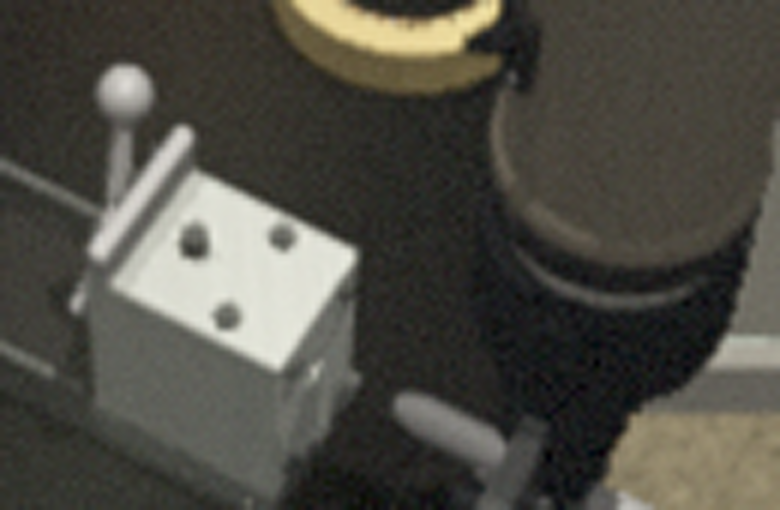

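The nose lines up with the bore within about 1 mm (side view predicts 338.8,176.4 and measures 338.8,176.3). I'll insert while watching the force.

```bash
python3 - <<'E'
from h import *
for x in [.462,.472,.480,.488]:
    line_to((x,.0063,.0412),v=.06); st=get_state(); print(np.round(st['tcp_pos'],4),np.round(st['force'],1),np.round(st['moment'],2),round(st['time_s'],2))
    if abs(np.array(st['force'])).max()>15: break
E
```

```text
[0.4621 0.0062 0.041 ] [-0.3 -0.7 -1.7] [-0.04  0.02  0.02] 15.38
[0.4726 0.0063 0.0413] [ 0.3 -0.9 -2.2] [0.   0.02 0.02] 15.7
[0.4806 0.0063 0.0413] [ 0.4  0.4 -1.9] [0.05 0.05 0.03] 15.98
[0.4886 0.0063 0.0413] [ 0.1  0.6 -1.8] [-0.04 -0.04 -0.02] 16.27
```

```bash
python3 - <<'E'
from h import *
for x in [.494,.500,.506,.511]:
    line_to((x,.0063,.0414),v=.05); st=get_state(); print(np.round(st['tcp_pos'],4),np.round(st['force'],1),np.round(st['moment'],2),round(st['time_s'],2),st['grip_width'])
    if abs(np.array(st['force'])).max()>25: break
snap('side','d6');crop('d6',270,130,130,85,6,'c12')
snap('wrist','w6')
E
```

```text
[0.4943 0.0063 0.0413] [-0.   0.2 -1.4] [-0.    0.05  0.04] 16.53 0.010839928906034104
[0.5    0.0063 0.0412] [-2.   0.4 -1.9] [ 0.03  0.33 -0.05] 16.8 0.010964553326223083
[0.5066 0.0063 0.0414] [-0.2  0.  -2.6] [ 0.03  0.24 -0.01] 17.07 0.010944224232774837
[0.512  0.0062 0.0416] [-1.5  0.9 -2.3] [-0.04  0.15  0.03] 17.32 0.010982615413300659
```

View pics/c12.png

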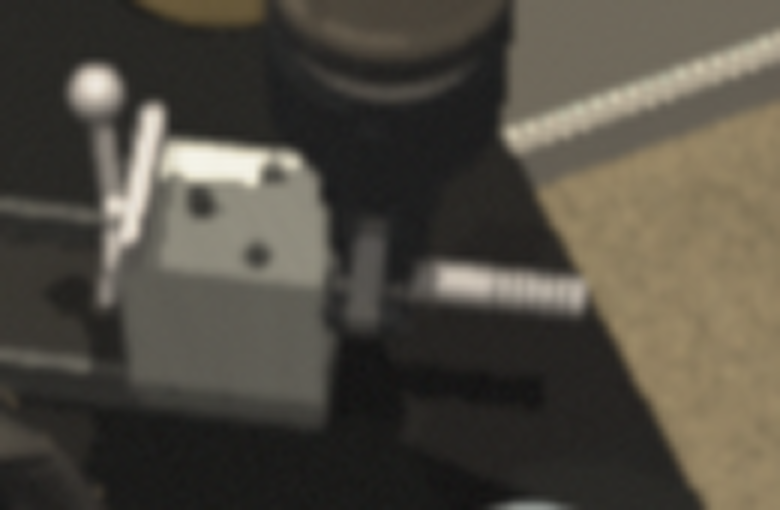

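View pics/w6.png

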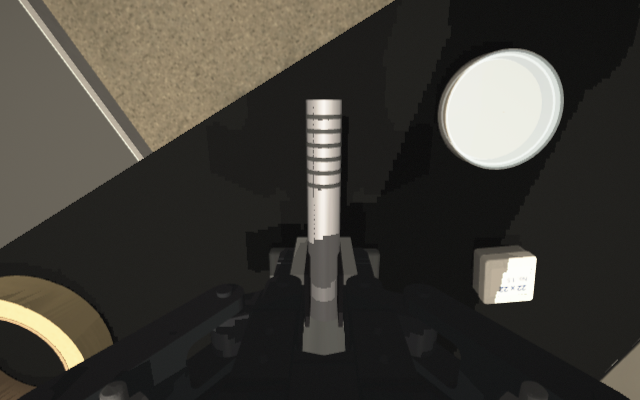

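The rod hasn't slipped in the hand (tail still at v=100) and the nose is about 43 mm in. Now I'll change grip.

```bash
python3 - <<'E'
from h import *
gripper_to(.04)
sleep(.2)
line_to((.456,.0063,.0414),v=.1)
st=get_state(); print(np.round(st['tcp_pos'],4),np.round(st['force'],1),round(st['time_s'],2))
snap('wrist','w7');snap('side','d7');crop('d7',270,130,130,85,6,'c13')
E
```

```text
[0.4569 0.0064 0.0417] [0.6 0.4 0.1] 18.71
```

View pics/c13.png

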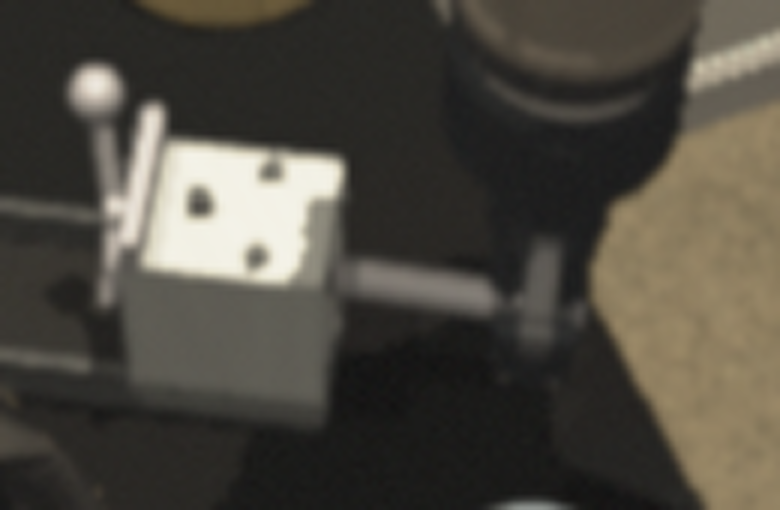

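View pics/w7.png

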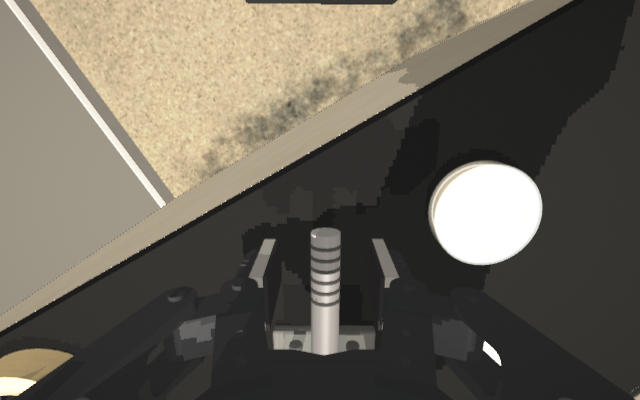

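The rod has drooped a little in the bore, as expected. I'll grip slightly lower, level it and push.

```bash
python3 - <<'E'
from h import *
line_to((.455,.0063,.0372),v=.05)
gripper_to(0.0)
st=get_state(); print(np.round(st['tcp_pos'],4),np.round(st['force'],1),np.round(st['moment'],2),st['grip_width'])
line_to((.455,.0063,.0408),v=.03)
st=get_state(); print(np.round(st['tcp_pos'],4),np.round(st['force'],1),np.round(st['moment'],2))
for x in [.461,.467,.473,.479]:
    line_to((x,.0063,.0410),v=.05); st=get_state(); print(np.round(st['tcp_pos'],4),np.round(st['force'],1),np.round(st['moment'],2),round(st['time_s'],2))
    if abs(np.array(st['force'])).max()>25: break
snap('wrist','w8')
E
```

```text
[0.4551 0.0063 0.0373] [ 0.1 -0.   0.6] [ 0.01  0.   -0.02] 0.011147447963230942
[0.4543 0.0063 0.0406] [ 0.3  1.2 -3.6] [-0.05  0.25  0.01]
[0.4609 0.0062 0.0407] [-1.1 -0.2 -3.4] [-0.02  0.39 -0.02] 19.97
[0.468  0.0065 0.0412] [ 0.2  0.4 -3. ] [0.12 0.42 0.04] 20.23
[0.4727 0.0065 0.0409] [-2.6 -0.2 -1.2] [0.05 0.88 0.05] 20.5
[0.4783 0.0064 0.0408] [-4.7  0.7 -1. ] [0.11 1.1  0.02] 20.77
```

View pics/w8.png

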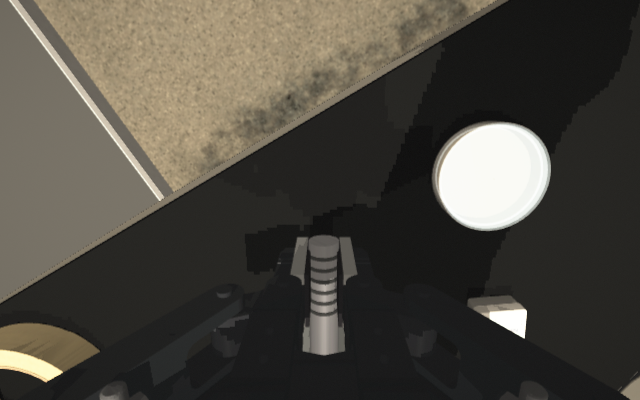

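```bash
python3 - <<'E'
from h import *
for x in [.484,.490,.496]:
    line_to((x,.0063,.0412),v=.05); st=get_state(); print(np.round(st['tcp_pos'],4),np.round(st['force'],1),np.round(st['moment'],2),round(st['time_s'],2))
    if abs(np.array(st['force'])).max()>25: break
snap('wrist','w9')
snap('side','d9');crop('d9',240,130,130,85,6,'c14');snap('scene','s9');crop('s9',250,115,110,80,7,'c15')
E
```

```text
[0.4819 0.0064 0.0408] [-6.5  1.1  1.4] [ 0.08  1.64 -0.  ] 21.07
[0.4825 0.0066 0.0403] [-17.   -0.2  11. ] [ 0.18  3.63 -0.04] 21.33
[0.4824 0.0066 0.0399] [-28.4   0.6  22.7] [ 0.16  5.82 -0.  ] 21.6
```

View pics/c14.png

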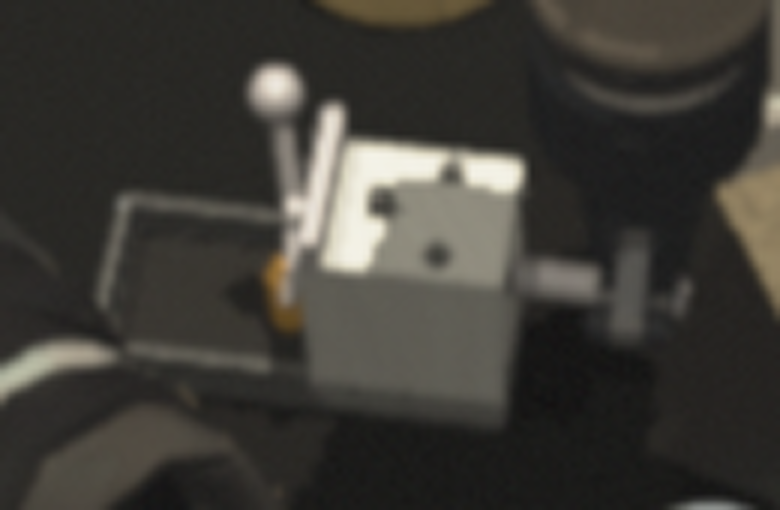

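View pics/c15.png

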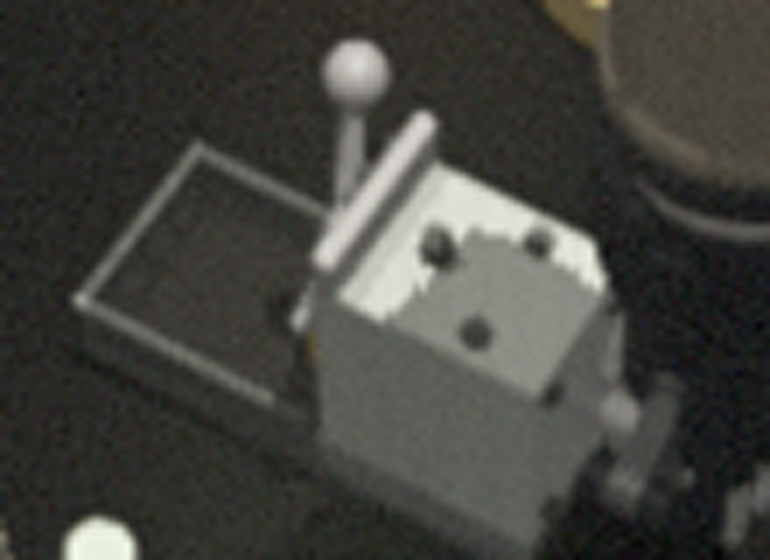

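The push stalled at nose ≈ exit, with −28 N. An orange dowel is visible by the bar at c14 (283,290). I'll back off to unload it and look again.

```bash
python3 - <<'E'
from h import *
line_to((.478,.0063,.0412),v=.06); st=get_state(); print(np.round(st['tcp_pos'],4),np.round(st['force'],1),st['grip_width'])
line_to((.470,.0063,.0412),v=.06); st=get_state(); print(np.round(st['tcp_pos'],4),np.round(st['force'],1),round(st['time_s'],2))
snap('side','d10');crop('d10',260,150,60,50,12,'c16')
crop('d9',260,150,60,50,12,'c17')
snap('wrist','w10')
E
```

```text
[0.4787 0.0062 0.0414] [-0.9  0.4 -2.7] 0.01087609910803817
[0.4701 0.0063 0.0415] [-0.7 -0.2  0.2] 22.48
```

View pics/c16.png

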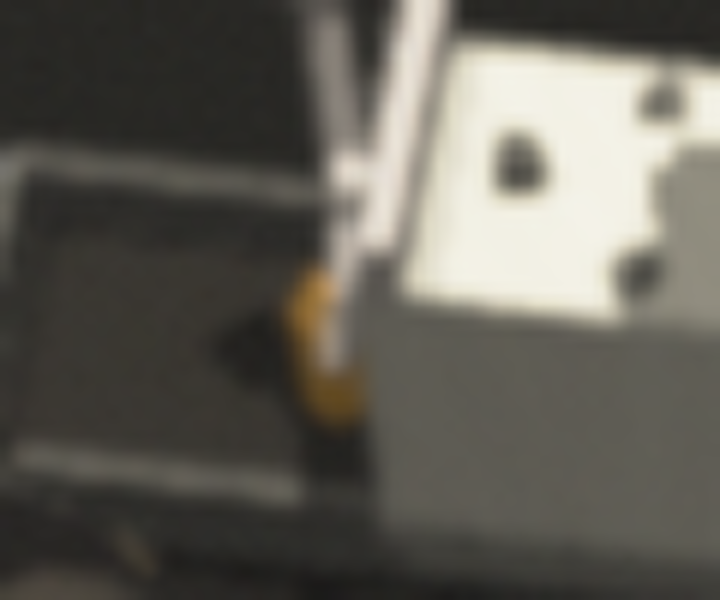

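View pics/c17.png

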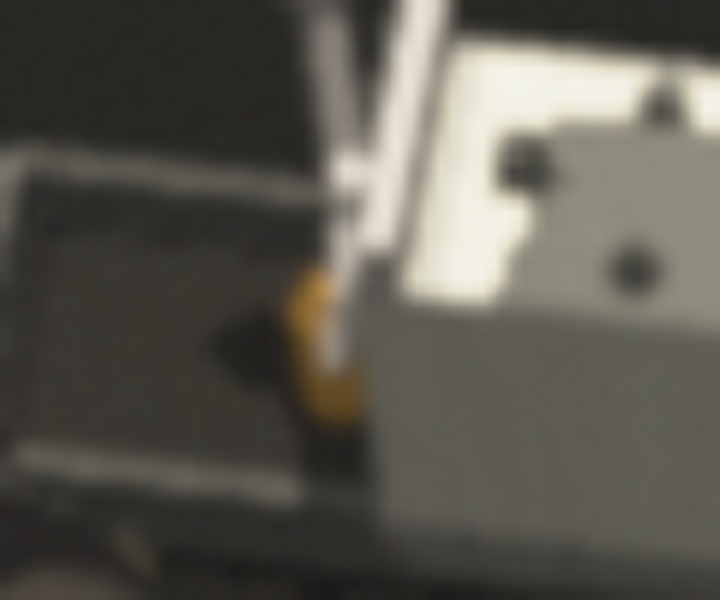

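View pics/w10.png

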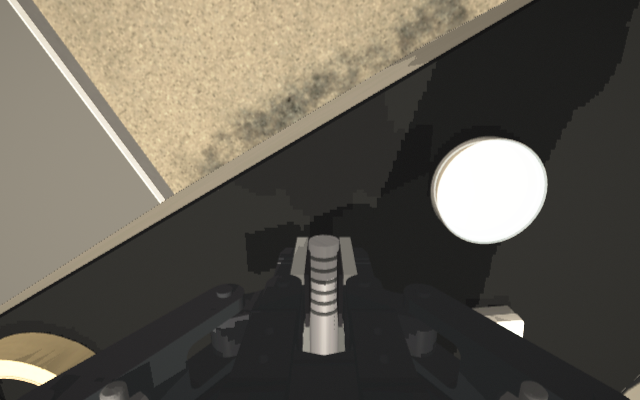

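```bash
python3 - <<'E'
from h import *
d=load('d10')
for z in (.017,.024,.03,.045,.06): print(z,onz(d,(260+315/12,150+270/12),z).round(4),onz(d,(260+345/12,150+425/12),z).round(4),onz(d,(260+300/12,150+320/12),z).round(4))
P=np.array([[.597+a,.0063,.06+b] for a,b in [(0,0),(.03,0),(.0,-.0075),(.03,-.0075)]]);print((proj(d,P)-[260,150])*12)
E
```

```text
0.017 [ 0.6178 -0.0138  0.017 ] [0.6069 0.0179 0.017 ] [ 0.6188 -0.0029  0.017 ]
0.024 [ 0.6166 -0.0098  0.024 ] [0.6058 0.0217 0.024 ] [0.6175 0.0011 0.024 ]
0.03 [ 0.6155 -0.0063  0.03  ] [0.6048 0.0249 0.03  ] [0.6165 0.0045 0.03  ]
0.045 [0.6129 0.0024 0.045 ] [0.6024 0.0331 0.045 ] [0.6138 0.013  0.045 ]
0.06 [0.6103 0.0112 0.06  ] [0.6    0.0413 0.06  ] [0.6112 0.0215 0.06  ]
[[394.19727385 254.68534247]
 [225.98394208 236.15339895]
 [396.8555658  276.57731962]
 [229.78937383 258.13265852]]
```

Geometrically, the orange patch fits the dowel lying across the tray floor (z≈17 mm, x 0.606–0.618, y −0.014 to 0.018), so it has probably dropped. I'll put the nose back near the exit, release, and inspect with the wrist camera.

```bash
python3 - <<'E'
from h import *
line_to((.480,.0063,.0408),v=.05); st=get_state(); print(np.round(st['tcp_pos'],4),np.round(st['force'],1),np.round(st['q'],2))
gripper_to(.04); sleep(.1)
line_to((.425,.0063,.0408),v=.15)
line_to((.425,.0063,.16),v=.2)
goto((.50,.02,.30),down(0))
st=get_state(); print(round(st['time_s'],2))
snap('wrist','w11');snap('side','d11');crop('d11',260,140,100,60,8,'c18')
crop('w11',180,150,260,200,3,'c19')
E
```

```text
[0.4759 0.0066 0.0402] [-7.6  1.4  6.8] [-0.47  0.41  0.53  1.96 -0.27  0.85  1.78]
25.38
```

View pics/c18.png

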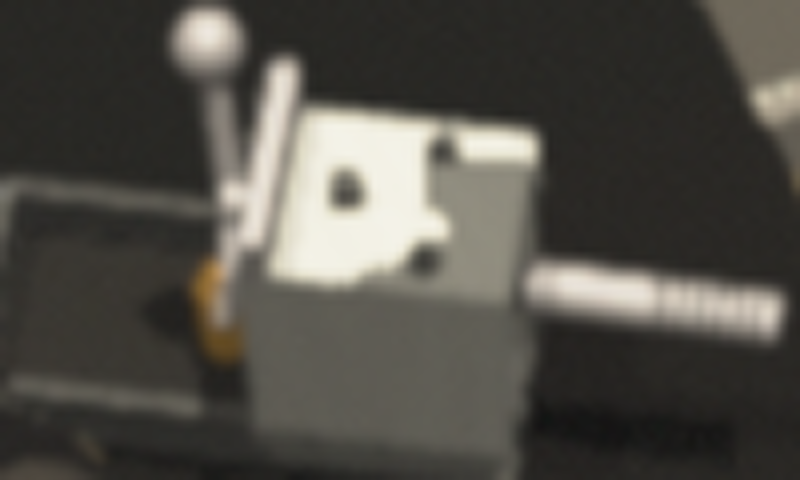

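View pics/c19.png

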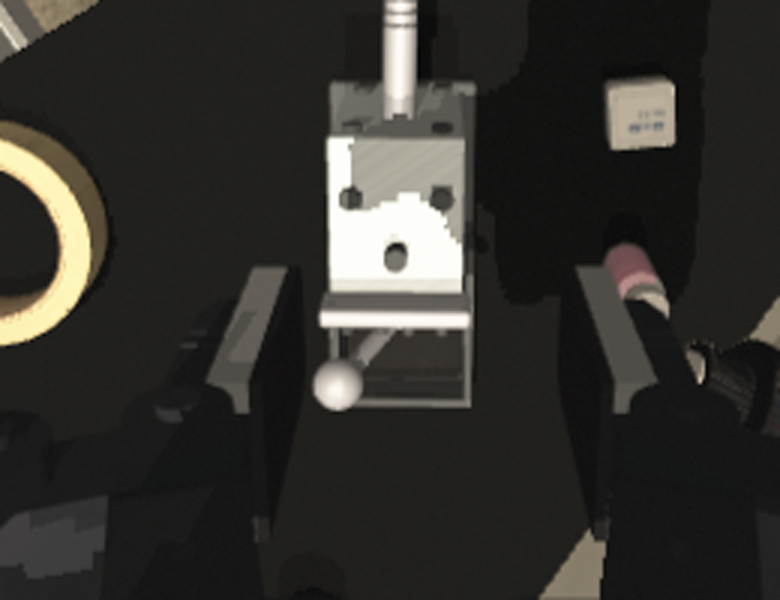

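The wrist view shows the lever open (knob at c19 (338,385)), but the plate hides the dowel. I'll turn the wrist camera round to look into the tray.

```bash
python3 - <<'E'
from h import *
d=load('d11');t=onz(d,(260+782/8,140+312/8),.057);print('tail',t)
gripper_to(.085)
goto((.60,.02,.28),down(np.pi))
st=get_state(); print(round(st['time_s'],2),np.round(st['q'],2))
snap('wrist','w12')
E
```

```text
tail [0.45935023 0.00605182 0.057     ]
28.41 [-0.72  0.58  1.12  1.3  -0.52  1.57 -1.23]
```

View pics/w12.png

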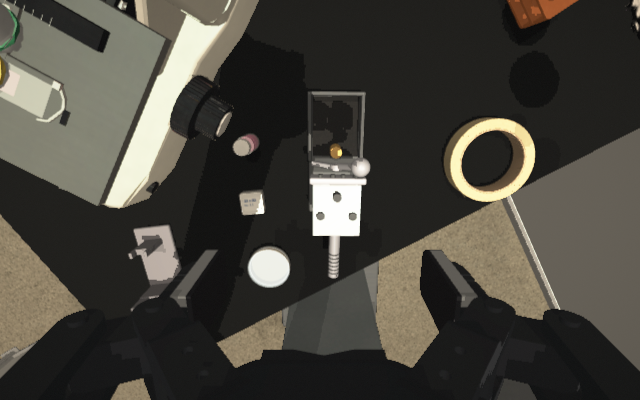

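```bash
python3 - <<'E'
from h import *
crop('w12',295,85,80,75+20,8,'c20')
E
```

```text
(no output)
```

View pics/c20.png

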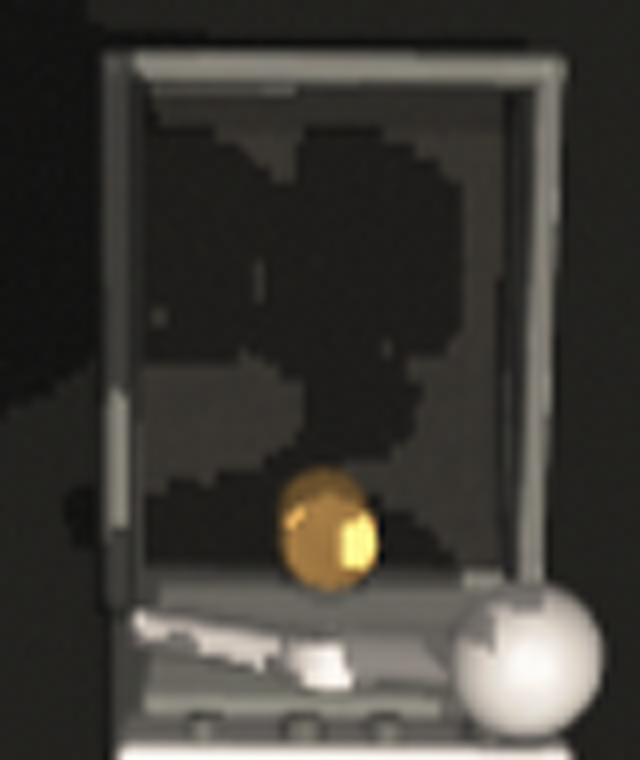

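```bash
python3 - <<'E'
from h import *
w=load('w12');d=load('d11')
c=(295+328.5/8-.5,85+540/8-.5)
for z in (.04,.05,.06): print(z,onz(w,c,z).round(4))
# side: dowel px centroid
cs=(260+215/8,140+308/8)
for z in (.02,.025,.03,.04): print(z,onz(d,cs,z).round(4))
k=(295+528/8-.5,85+660/8-.5);print('knob',onz(w,k,.125))
print('bodycheck px',(proj(w,[(.612,.0063,.04),(.612,.0063,.01),(.597,.0063,.06),(.627,.0063,.06)])-[295,85])*8)
W=w['frame']
t=(334,277);print('tail',onz(w,t,.057),'entry',onz(w,(334,236),.06))
E
```

```text
0.04 [0.6102 0.0054 0.04  ]
0.05 [0.6118 0.0058 0.05  ]
0.06 [0.6134 0.0062 0.06  ]
0.02 [0.6134 0.0029 0.02  ]
0.025 [0.6125 0.0057 0.025 ]
0.03 [0.6117 0.0085 0.03  ]
0.04 [0.61   0.0141 0.04  ]
knob [ 0.60984168 -0.01438361  0.125     ]
bodycheck px [[318.54252563 523.94052792]
 [312.11474368 494.66941442]
 [322.16217277 653.16482665]
 [324.65147926 436.370637  ]]
tail [0.45698741 0.00619291 0.057     ] entry [0.5133919  0.00686205 0.06      ]
```

The dowel is standing upright on the tray floor at about (0.610, 0.0055): the top disc at z=40 mm and the side-view centroid at z=25 mm agree. The rod tail is at about 0.458, so the nose is about 61 mm into the bore. One last check of the bystanders, then I'll hand in.

```bash
python3 - <<'E'
from h import *
line_to((.60,.05,.30),v=.15)
w=load('w12')
print('dish',onz(w,(268.5,267),.016),'box',onz(w,(252,203),.017))
d=snap('side','d13');a=cv2.imread('pics/side0.png').astype(int);b=d['frame'][:,:,::-1].astype(int)
for n,(x,y,r) in dict(dish=(359,228,18),box=(313,229,10)).items():
    print(n,abs(a-b)[y-r:y+r,x-r:x+r].mean(), [np.argwhere((i[y-r:y+r,x-r:x+r].min(2)>140)).mean(0).round(2) for i in (a,b)])
snap('scene','s13'); print(get_state()['force'],get_state()['time_s'],get_state()['grip_width'])
E
```

```text
dish [0.4483399  0.09451114 0.016     ] box [0.54060709 0.11138434 0.017     ]
dish 1.4634773662551441 [array([16.86, 17.46]), array([16.88, 17.46])]
box 3.0866666666666664 [array([9.83, 9.43]), array([9.71, 9.57])]
[ 0.28120496  0.65695645 -0.34254069] 28.95 0.08490268177171101
```

View pics/s13.png

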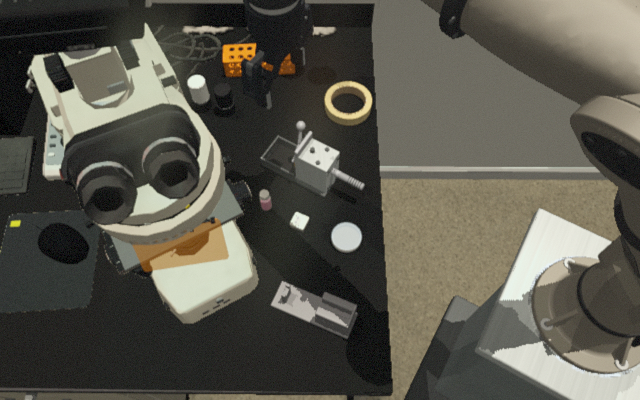

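View pics/d13.png

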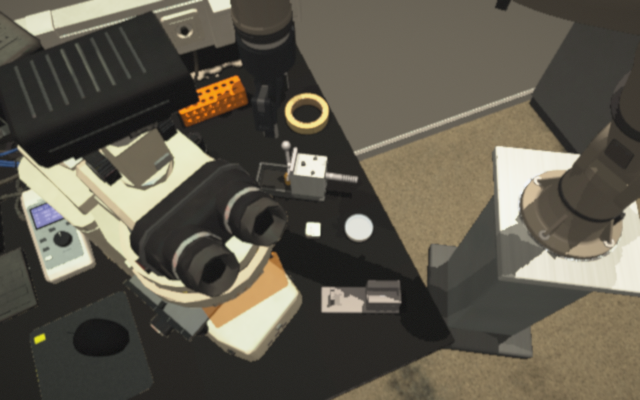

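All three bystanders are where they started (dish (346,237), box (299,221), vial (265,200)). The lever is open, the rod is in the bore and the arm is clear.

```bash
python3 -c "
from h import *
print(close_job())"
```

```text
the job is handed in; nothing more can be done
None
```

The job is done and handed in at about 29 s. I threw the keeper lever into its open notch, then put the rod's nose in the bore. I pushed, changed grip near the tail, and pushed again until the dowel dropped.

**What the last checks showed:**
- **Lever:** it is in the open notch, with the knob at y ≈ −0.014 m.
- **Dowel:** it is standing upright on the tray floor at about (0.610, 0.0055). The wrist and side views agree.
- **Rod:** its nose is about 61 mm into the 70 mm bore. The tail droops a little within the bore's play.
- **Bystanders:** the dish, box and vial show no visible movement.
- **Arm:** it is clear, with nothing gripped.

**What did not go to plan:**
- **Stall:** I meant to push the nose past the exit. It stopped at about the exit, and the wrist force rose to about 28 N along the bore and 23 N upward before I backed off. A second gentle push stalled about 7 mm short of that. I did not find the cause, and stopped there because the dowel was already out.
- **Rod balance:** the rod's middle rests about 4 mm outside the bore's entry, so it lies slightly tilted.

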